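# Ease the bin of standing scroll cores into its row

## Task

One bin stands out in front of the row, with three wooden scroll cores standing loose in it. Slide it gently along the table into the empty place between its two neighbours, square with the row and right up to the back rail (close to it or just touching, not jammed against it). The bin is thin and cracks if any part of the robot presses on it with more than about 20 N; keep it flat on the table and the cores standing, leave the neighbouring bins, jar and cup where they are.

Things in the scene. Friction and masses are not known exactly. Their poses are not given: they have to be found in the camera images.
- bin: The bin to slide: open frosted plastic box, 100 mm deep (its x), 140 mm wide (its y), 50 mm high, walls 4 mm and floor 5 mm thick, loose on the table, 0.35 to 0.57 kg plus 0.12 kg of cores; it slides with a few newtons (about 3 to 8 N). Origin at the centre of its underside; z up; x points roughly to the rail, its yaw is off the row's by up to 0.25 rad. It stands in front of the row, up to 70 mm to the left or right of the empty place.
- rail: Fixed dark wooden back rail lying on the table, 20 mm thick (its x), 560 mm long (its y), 40 mm high. Origin at the centre of its underside; x points away from the robot, so the face for the bins is at its x = -10 mm; y runs along the row. The empty place is centred on the rail's y = 0; a bin touching the rail has its origin at the rail's x = -60 mm.
- bin_left: Bystander: the neighbour on the left (+y) of the empty place, the same kind of bin, 100 x 140 x 50 mm, full of lying cores (up to 57 mm high), 0.9 kg, loose. Origin at the centre of its underside. It stands square to the rail, 3 mm off it, its origin at the rail's y = +160 mm, so the empty place is 180 mm wide.
- bin_right: Bystander: the neighbour on the right (-y), the same kind of bin full of standing cores (62 mm high), 0.9 kg, loose. Origin at the centre of its underside, at the rail's y = -160 mm, 3 mm off the rail.
- core0: Wooden scroll core standing on end in the bin, 28 mm diameter, 66 mm high, 40 g, loose; it topples if the bin is started, stopped or struck abruptly (pushing at 50 mm/s or less is safe); top 71 mm above the table. Origin at the centre of its lower end, z up its axis. About 42 mm to the right (-y) of the bin's centre.
- core1: The same, in the middle of the bin.
- core2: The same, about 42 mm to the left (+y) of the bin's centre.
- paste_jar: Bystander: white jar with lid, 64 mm diameter, 85 mm high, loose, far to the left. Origin at the centre of its underside.
- cup: Bystander: brass cup, 72 mm diameter, 70 mm high, loose, far to the right. Origin at the centre of its underside.
Things that resemble listed ones, but are neither listed nor needed, are in the scene too. What is shaped like the core1 but orange or turquoise is not meant. What is shaped like the core2 but yellow is not meant.

How it is judged (in metres and radians):
At the end, for the whole second after the job is handed in: The bin is at rest flat on the table in the empty place, no more than 18 mm from the back rail, within 25 mm of the middle of the place and square with the rail to 0.1 rad, its three cores standing in it (x of bin in the frame of rail between -0.078 and -0.055 m and y of bin in the frame of rail between -0.025 and 0.025 m and angle between the x axis of bin and the x axis of rail, either way round below 0.1 rad and height (world z) of bin below 0.006 m and angle between bin's own z axis and vertical below 0.05 rad and linear speed of bin below 0.01 m/s and angle between each of core0, core1, core2's own z axis and vertical below 0.3 rad); the robot touches nothing.
It fails at once if the robot presses on the bin with more than 20 N (contact force between any of the fingers, the arm and bin above 20 N).
It fails at once if the bin is lifted more than 15 mm or tilted more than 0.15 rad (height (world z) of bin above 0.015 m or angle between bin's own z axis and vertical above 0.15 rad).
It fails at once if a core falls over (leans more than 0.3 rad) (not (angle between each of core0, core1, core2's own z axis and vertical below 0.3 rad)).
It fails at once if a neighbouring bin, the jar or the cup is moved more than 15 mm (distance of any of bin_left, bin_right, paste_jar, cup from where it was at the start of the episode above 0.015 m).
It also fails if it takes over 72 s, if anything falls off the work surface, if the arm or the gripper's body presses on something with over 40 N, if the wrist force passes 120 N, or if a joint passes its speed limit or range.

## Robot

A 6-joint arm with a two-finger parallel gripper is mounted at the origin on the work surface. World frame = base frame: x ahead of the robot, y to its left, z up, the work surface at z = 0. Lengths are in mm, angles in rad, forces in N, time in s.
With the tool pointing down it reaches from about 300 to 775 mm from the base axis. Payload 14.6 kg.
Tool frame: the origin (TCP) lies midway between the tips of the shut fingers; the grasp point (between the pads) lies 19 mm behind it; x points along the fingers, y is the direction in which the jaws open and shut, and the axes are right-handed (so a half turn about x gives the same grasp; the last joint's range is limited). The gripper opens to 85 mm and grips with 20 to 120 N. Pads are 22 mm wide; open, the fingers measure 114 mm over their backs; the gripper's body (76 mm by 85 mm) begins 54 mm behind the grasp point. The pads swing forward as they close: fully open they stand 13 mm farther back than shut.
Start: joints at [1.157, 0.3, 1.521, -0, 1.321, -0.067], TCP at [186.937, 517.247, 231.281] pointing down, gripper open.
Joint ranges: [-3.03, 3.03], [-0.79, 2.21], [0.23, 2.52], [-1.04, 4.18], [0, 3.07], [-2.55, 2.55]. Speed limits (rad/s): [2.22, 2.22, 2.57, 3.14, 3.14, 3.14].

## Interface

Orientations are given as a 3x3 rotation matrix whose columns are the frame's x, y, z axes.
In Python, from cell import state, read_camera, close_job, find_in, masks_of, pinpoint gives the robot as it stands.
- The arm moves only by the tool step_arm, never from a script. Its argument "deltas" is a list of rows, each an object of numbers: "tx", "ty", "tz": the shift along the tool's x, y, z in cm; "rx", "ry", "rz": the turn, a rotation vector about the tool's x, y, z in rad. In form: [{"tx": .., "ty": .., "tz": .., "rx": .., "ry": .., "rz": ..}, ...]. A call has 1 to 20 rows; each row is the pose to reach, as a shift and turn from the pose commanded when the call began, along the tool's axes at that moment; what a row does not reach only later rows make up. A row lasts 1/10 s, in which the tool goes at most 50 mm and 8.59 degrees, less where a joint would pass 70% of its speed; a pose out of reach is approached as far as the arm can. A call with a gripper value outside its range is refused whole. "grip" is the opening, from 0 (shut) to 1 (fully open), set as the call begins (left out, the last holds). The fingers move at their own pace and stop on an object; "squeeze" is the grip in N (left out, the last holds). Time passes only in rows, so rows that repeat a pose let the fingers close. It gives the time, the measured TCP pose, the force and the opening at its end, in the units of the state.
- state(): the state, without advancing time (a new reading comes with each control period).
- read_camera(name): name is "scene" or "top"; returns a dict with "color" (480x640x3 uint8, red, green, blue), "fx", "fy", "cx", "cy" (pixels), "k1" (the pictures are not rectified: a ray, as slopes to the right and down, at radius r is drawn at 1 + k1 r^2 times it, then the intrinsics apply), "extrinsics" (4x4, takes a point from camera to world coordinates). Camera axes: x right, y up, looking along -z (the intrinsics and any distortion apply to the point x, -y, -z); pixel columns grow to the right and rows downward; lengths in mm; the calibration is good to about 2 mm. A picture is of the moment at which its call begins. There is no depth.
- close_job(): hands the job in, once; it reports no verdict.
Trained networks look in the newest picture that a camera, given by its name, has taken for a name from the list of things; names that differ only in an ending like _2 or _b are one class to them, and where a whole thing is asked for, a point or a joint stands for the part that bears it (a point fixed in the world has none). Each returns a list of dicts, best first, with "p" (0 to 1); they miss things now and then, are a little off and sometimes report something else, mostly with a low value. They report only what shows in the picture. A call takes as long as a camera call. They do not tell look-alikes from the thing itself.
- find_in(camera, name): "rect" ([centre column, centre row, width, height] as shares, 0 to 1, of the picture: columns of its width, rows of its height, round what is visible of it).
- masks_of(camera, name): "pixels" (480x640 bool, what is visible of it) and "rect" ([centre column, centre row, width, height] as shares, 0 to 1, of the picture: columns of its width, rows of its height, round what is visible of it).
- pinpoint(camera, name): "xy" ([column, row] as shares, 0 to 1, of the picture: columns of its width, rows of its height: a listed point, or the origin of a listed thing).
The state is a dict: "clock": time; "qpos": joint angles; "joint_velocities": joint speeds; "effort": joint torques, N m; "tcp_pos": TCP position; "eef_rot": TCP orientation; "force": force on the tool from outside, world axes, zero at the start; "moment": the same for the moment, N m; "grip_width": finger opening in mm.
Only numpy, scipy, OpenCV 4.12 (cv2) and the standard library are available. Lean on these libraries where they do the work, as an engineer would, in place of code of your own. Each camera call takes 0.05 s, during which the arm holds its last target.

## Working session

There is one attempt and no reset: what is moved stays moved. The work goes in short steps, Python scripts to look and compute and a tool call to move; the robot and the scene stay as the last step left them, time stands still between calls to the robot, and variables do not carry over. Pictures are saved under pics/ and viewed, and the job is handed in when it is done.

Besides the shell and the picture viewer there is one more tool, called after ">>>" in YAML: its name, and indented under it one key for each argument. step_arm: Moves the arm, as the interface text tells. Its arguments: {"type":"object","properties":{"deltas":{"type":"array"},"grip":{"type":"number"},"squeeze":{"type":"number"}},"required":["deltas"]}

```bash
mkdir -p pics
cat > h.py <<'E'
import numpy as np, cv2
from cell import *
def ray(c,u,v):
    x=(u-c["cx"])/c["fx"]; y=(v-c["cy"])/c["fy"]
    xd,yd=x,y
    for _ in range(20):
        r2=x*x+y*y; f=1+c["k1"]*r2; x,y=xd/f,yd/f
    d=np.array([x,-y,-1.0]); E=np.array(c["extrinsics"])
    return E[:3,3],E[:3,:3]@d
def onz(c,u,v,z):
    o,d=ray(c,u,v); return o+d*(z-o[2])/d[2]
def proj(c,P):
    E=np.array(c["extrinsics"]); p=E[:3,:3].T@(np.asarray(P,float)-E[:3,3])
    x=p[0]/-p[2]; y=-p[1]/-p[2]; f=1+c["k1"]*(x*x+y*y)
    return c["cx"]+c["fx"]*x*f, c["cy"]+c["fy"]*y*f
def save(c,n): cv2.imwrite("pics/"+n,cv2.cvtColor(c["color"],cv2.COLOR_RGB2BGR))
E
python3 - <<'E'
from h import *
print({k:np.round(v,3) if not isinstance(v,str) else v for k,v in state().items()})
for n in ["scene","top"]:
    c=read_camera(n); save(c,n+"0.png")
    print(n,c["fx"],c["cx"],c["cy"],c["k1"],np.round(c["extrinsics"],3).tolist())
    for t in ["bin","rail","bin_left","bin_right","core0","core1","core2"]:
        print(t,[(round(r["p"],2),np.round(onz(c,r["xy"][0]*640,r["xy"][1]*480,0 if 'core' not in t else 5)[:2],0).tolist(),np.round(np.array(r["xy"])*[640,480]).tolist()) for r in pinpoint(n,t)])
print(state()["clock"])
E
```

```text
{'clock': np.float64(0.0), 'qpos': array([ 1.157,  0.301,  1.522,  0.   ,  1.321, -0.067]), 'joint_velocities': array([ 0.001, -0.   , -0.   ,  0.001, -0.   , -0.   ]), 'effort': array([-1.0000e-03, -5.4350e+01, -3.6181e+01, -0.0000e+00,  4.0000e-03,
        0.0000e+00]), 'tcp_pos': array([186.849, 517.021, 230.684]), 'eef_rot': array([[-0.001,  0.34 ,  0.94 ],
       [-0.001,  0.94 , -0.34 ],
       [-1.   , -0.001, -0.   ]]), 'force': array([-0.577, -0.955,  0.037]), 'moment': array([ 0.051,  0.017, -0.022]), 'grip_width': np.float64(85.197)}
scene 493.49481394379575 316.47914069080434 238.41423859831514 0.04253702986317509 [[-0.817, -0.436, 0.378, 1044.078], [0.577, -0.609, 0.545, 622.186], [-0.008, 0.663, 0.749, 900.601], [0.0, 0.0, 0.0, 1.0]]
bin [(0.89, [544.0, 18.0], [344.0, 243.0])]
rail [(0.96, [746.0, -28.0], [263.0, 269.0])]
bin_left [(0.66, [662.0, 126.0], [331.0, 296.0])]
bin_right []
core0 [(0.87, [429.0, 68.0], [394.0, 234.0]), (0.78, [548.0, 46.0], [350.0, 250.0]), (0.77, [552.0, -29.0], [330.0, 231.0]), (0.65, [544.0, 191.0], [392.0, 289.0]), (0.58, [440.0, -34.0], [
[... 997 characters left out ...]
, [287.0, 251.0]), (0.7, [420.0, 63.0], [284.0, 302.0]), (0.56, [541.0, -33.0], [324.0, 254.0]), (0.53, [541.0, 198.0], [231.0, 252.0]), (0.45, [434.0, -22.0], [318.0, 297.0]), (0.44, [549.0, 9.0], [307.0, 251.0])]
core1 [(0.7, [548.0, 59.0], [287.0, 251.0]), (0.7, [420.0, 63.0], [284.0, 302.0]), (0.56, [541.0, -33.0], [324.0, 254.0]), (0.53, [541.0, 198.0], [231.0, 252.0]), (0.45, [434.0, -22.0], [318.0, 297.0]), (0.44, [549.0, 9.0], [307.0, 251.0])]
core2 [(0.7, [548.0, 59.0], [287.0, 251.0]), (0.7, [420.0, 63.0], [284.0, 302.0]), (0.56, [541.0, -33.0], [324.0, 254.0]), (0.53, [541.0, 198.0], [231.0, 252.0]), (0.45, [434.0, -22.0], [318.0, 297.0]), (0.44, [549.0, 9.0], [307.0, 251.0])]
0.8
```

View pics/scene0.png

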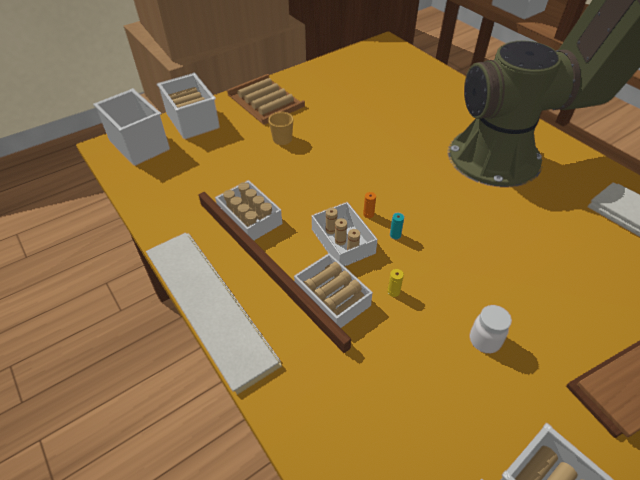

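View pics/top0.png

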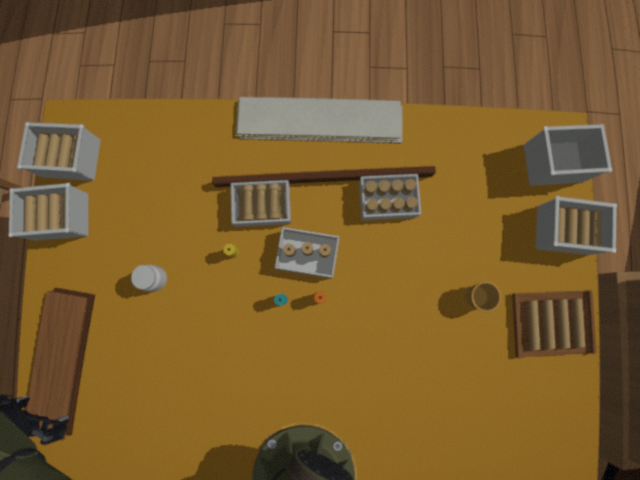

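Run:
```python
import cv2
t=cv2.imread("pics/top0.png")[150:320,200:460]
cv2.imwrite("pics/topcrop0.png",cv2.resize(t,None,fx=3,fy=3,interpolation=cv2.INTER_CUBIC))
t=cv2.imread("pics/scene0.png")[170:330,210:430]
cv2.imwrite("pics/scenecrop0.png",cv2.resize(t,None,fx=3.5,fy=3.5,interpolation=cv2.INTER_CUBIC))
```

```text
(no output)
```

View pics/topcrop0.png

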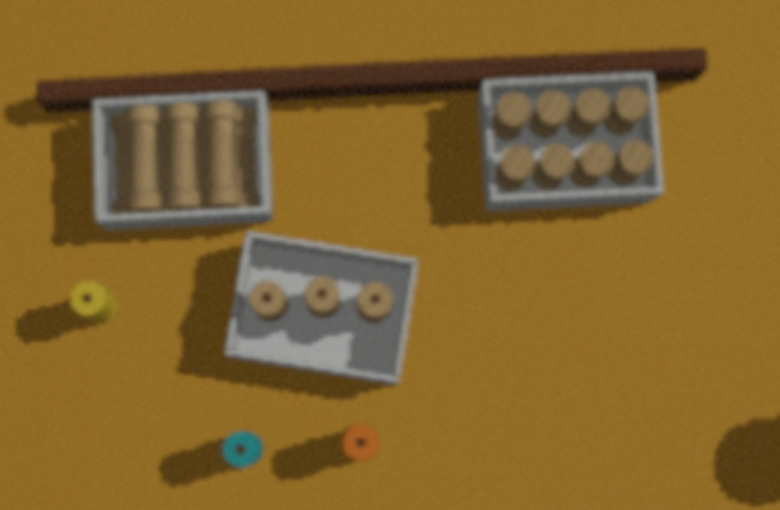

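View pics/scenecrop0.png

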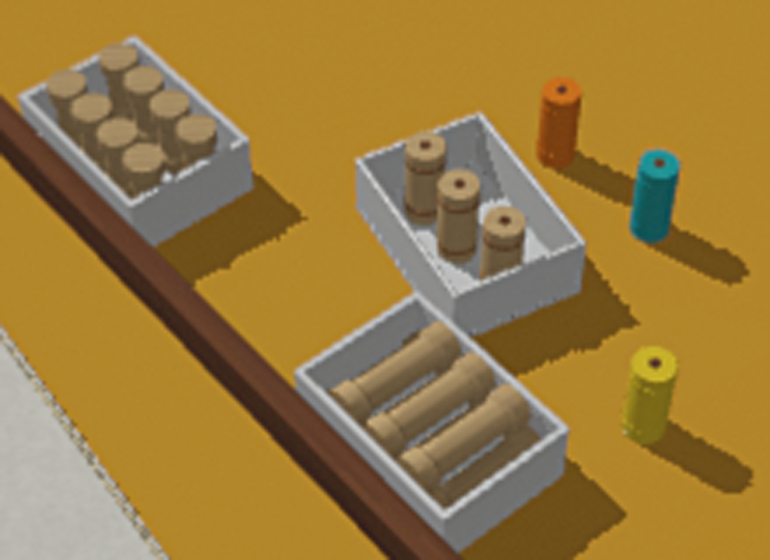

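The target is the box with three standing wooden cores, at top (307,255) and scene (344,235). Other candidates:
- Box of lying cores: top (261,203)
- Box of eight standing cores: top (390,197)
- Look-alike cores outside the bins: orange (320,297), turquoise (280,300) and yellow (230,250)
- Distant bins, which are decoys

Next I'll measure precisely.

```bash
cat > meas.py <<'E'
from h import *
from scipy.optimize import least_squares
def tri(ca,a,cb,b):
    o1,d1=ray(ca,*a);o2,d2=ray(cb,*b);A=np.stack([d1,-d2],1);s=np.linalg.lstsq(A,o2-o1,rcond=None)[0]
    p,q=o1+d1*s[0],o2+d2*s[1];return (p+q)/2,np.linalg.norm(p-q)
def box(x,y,a,z,hx=50,hy=70):
    R=np.array([[np.cos(a),-np.sin(a)],[np.sin(a),np.cos(a)]])
    c=np.array([[hx,hy],[hx,-hy],[-hx,-hy],[-hx,hy]])@R.T+[x,y]
    return np.c_[c,np.full(4,z)]
E
python3 - <<'E'
from meas import *
ct=read_camera("top");cs=read_camera("scene")
T=lambda u,v:(u/3+200,v/3+150); S=lambda u,v:(u/3.5+210,v/3.5+170)
# order: far-left(+x+y), far-right, near-right, near-left
bt=[T(247,233),T(417,260),T(400,381),T(227,355)]
bs=[S(456,296),S(357,160),S(480,113),S(584,241)]
def fit(pt,ps,name,z=50,hx=50,hy=70):
    for a,b in zip(pt,ps):
        print(name,*[np.round(q,1) for q in tri(ct,a,cs,b)])
    for lab,pp in(("top",[(ct,pt)]),("scene",[(cs,ps)]),("both",[(ct,pt),(cs,ps)])):
        def f(x):
            P=box(*x[:2],x[2],z,hx,hy); return np.concatenate([[np.subtract(proj(c,p),q) for p,q in zip(P,px)] for c,px in pp]).ravel()
        r=least_squares(f,[600,0,0]);print(name,lab,np.round(r.x,3),np.round(np.abs(r.fun).max(),2))
fit(bt,bs,"bin")
fit([T(93,98),T(267,90),T(272,216),T(96,224)],[S(445,515),S(296,372),S(420,296),S(567,430)],"left")
fit([T(481,79),T(655,71),T(663,195),T(488,205)],[S(130,208),S(20,97),S(135,38),S(248,138)],"right")
fit([T(38,82),T(705,50),T(706,74),T(40,108)],[(347,349),(200,200),(204,193),(350,341)],"rail",40,10,280)
for n in("top","scene"):
    c={"top":ct,"scene":cs}[n]
    for m in masks_of(n,"rail")[:1]:
        ys,xs=np.nonzero(m["pixels"]); q=cv2.minAreaRect(np.c_[xs,ys].astype(np.float32)); print(n,m["p"],q,xs.min(),xs.max())
        b=cv2.boxPoints(q); print([np.round(onz(c,*p,40)[:2]) for p in b])
E
```

```text
bin [598.8  69.9  46.1] 3.0
bin [580.5 -67.7  45.3] 3.3
bin [482.8 -56.2  43.9] 3.9
bin [500.6  81.7  45.3] 0.9
bin top [ 5.41282e+02  5.91400e+00 -1.24000e-01] 0.47
bin scene [ 5.42452e+02  1.11770e+01 -1.30000e-01] 1.04
bin both [ 5.41432e+02  8.05100e+00 -1.27000e-01] 1.59
left [705.8 200.2  52.4] 3.7
left [716.7  59.1  45.1] 6.1
left [614.   51.   38.4] 4.0
left [604.7 192.2  43.4] 1.1
left top [6.60578e+02 1.24099e+02 7.30000e-02] 0.98
left scene [6.61482e+02 1.29607e+02 7.20000e-02] 1.62
left both [6.60816e+02 1.26867e+02 7.30000e-02] 2.34
right [ 731.2 -117.2   48.3] 2.8
right [ 741.5 -259.9   46.3] 6.6
right [ 640.3 -268.2   42.8] 2.1
right [ 628.9 -126.1   46.8] 2.3
right top [ 6.85510e+02 -1.92826e+02  7.60000e-02] 1.15
right scene [ 6.86431e+02 -1.88053e+02  7.70000e-02] 0.57
right both [ 6.85604e+02 -1.91177e+02  7.60000e-02] 1.65
rail [724.1 254.9  24. ] 7.7
rail [ 768.4 -308.6   16. ] 9.8
rail [ 748.7 -309.8   26.9] 0.4
rail [705.1 248.1  24.9] 2.3
rail top [ 7.33613e+02 -2.96190e+01  7.80000e-02] 1.35
rail scene [ 7.40712e+02 -1.72390e+01  7.60000e-02] 3.95
rail both [ 7.37002e+02 -2.37060e+01  7.50000e-02] 6.05
top 0.6 ((323.49114990234375, 175.80291748046875), (11.87798023223877, 223.4938201904297), 87.42343139648438) 212 435
[array([729., 251.]), array([ 770., -305.]), array([ 740., -306.]), array([699., 248.])]
scene 0.6 ((273.74969482421875, 271.2774658203125), (215.0562286376953, 15.664188385009766), 45.62959671020508) 199 350
[array([ 787., -289.]), array([ 746., -309.]), array([707., 262.]), array([739., 268.])]
```

>>> step_arm:
  deltas:
    - {"tx": 3, "ty": -23.4, "tz": 47.7, "rx": 1.35}
    - {"tx": 3, "ty": -23.4, "tz": 47.7, "rx": 1.35}
    - {"tx": 3, "ty": -23.4, "tz": 47.7, "rx": 1.35}
    - {"tx": 3, "ty": -23.4, "tz": 47.7, "rx": 1.35}
    - {"tx": 3, "ty": -23.4, "tz": 47.7, "rx": 1.35}
    - {"tx": 3, "ty": -23.4, "tz": 47.7, "rx": 1.35}
    - {"tx": 3, "ty": -23.4, "tz": 47.7, "rx": 1.35}
    - {"tx": 3, "ty": -23.4, "tz": 47.7, "rx": 1.35}
    - {"tx": 3, "ty": -23.4, "tz": 47.7, "rx": 1.35}
    - {"tx": 3, "ty": -23.4, "tz": 47.7, "rx": 1.35}
    - {"tx": 3, "ty": -23.4, "tz": 47.7, "rx": 1.35}
    - {"tx": 3, "ty": -23.4, "tz": 47.7, "rx": 1.35}
    - {"tx": 3, "ty": -23.4, "tz": 47.7, "rx": 1.35}
    - {"tx": 3, "ty": -23.4, "tz": 47.7, "rx": 1.35}
    - {"tx": 3, "ty": -23.4, "tz": 47.7, "rx": 1.35}
    - {"tx": 3, "ty": -23.4, "tz": 47.7, "rx": 1.35}
    - {"tx": 3, "ty": -23.4, "tz": 47.7, "rx": 1.35}
    - {"tx": 3, "ty": -23.4, "tz": 47.7, "rx": 1.35}
  grip: 0.5

```text
$.deltas[0]: bad value
```

>>> step_arm:
  deltas:
    - {"tx": 3.0, "ty": -23.4, "tz": 47.7, "rx": 1.35, "ry": 0.0, "rz": 0.0}
    - {"tx": 3.0, "ty": -23.4, "tz": 47.7, "rx": 1.35, "ry": 0.0, "rz": 0.0}
    - {"tx": 3.0, "ty": -23.4, "tz": 47.7, "rx": 1.35, "ry": 0.0, "rz": 0.0}
    - {"tx": 3.0, "ty": -23.4, "tz": 47.7, "rx": 1.35, "ry": 0.0, "rz": 0.0}
    - {"tx": 3.0, "ty": -23.4, "tz": 47.7, "rx": 1.35, "ry": 0.0, "rz": 0.0}
    - {"tx": 3.0, "ty": -23.4, "tz": 47.7, "rx": 1.35, "ry": 0.0, "rz": 0.0}
    - {"tx": 3.0, "ty": -23.4, "tz": 47.7, "rx": 1.35, "ry": 0.0, "rz": 0.0}
    - {"tx": 3.0, "ty": -23.4, "tz": 47.7, "rx": 1.35, "ry": 0.0, "rz": 0.0}
    - {"tx": 3.0, "ty": -23.4, "tz": 47.7, "rx": 1.35, "ry": 0.0, "rz": 0.0}
    - {"tx": 3.0, "ty": -23.4, "tz": 47.7, "rx": 1.35, "ry": 0.0, "rz": 0.0}
    - {"tx": 3.0, "ty": -23.4, "tz": 47.7, "rx": 1.35, "ry": 0.0, "rz": 0.0}
    - {"tx": 3.0, "ty": -23.4, "tz": 47.7, "rx": 1.35, "ry": 0.0, "rz": 0.0}
    - {"tx": 3.0, "ty": -23.4, "tz": 47.7, "rx": 1.35, "ry": 0.0, "rz": 0.0}
    - {"tx": 3.0, "ty": -23.4, "tz": 47.7, "rx": 1.35, "ry": 0.0, "rz": 0.0}
    - {"tx": 3.0, "ty": -23.4, "tz": 47.7, "rx": 1.35, "ry": 0.0, "rz": 0.0}
    - {"tx": 3.0, "ty": -23.4, "tz": 47.7, "rx": 1.35, "ry": 0.0, "rz": 0.0}
  grip: 0.5

```text
clock: 2.6
tcp_pos: [555.6, 135.8, 201.6]
eef_rot: [[0.0, 0.992, -0.124], [0.0, -0.124, -0.992], [-1.0, 0.0, -0.0]]
force: [-0.1, 0.9, -0.4]
grip_width: 42.8
```

>>> step_arm:
  deltas:
    - {"tx": 5.0, "ty": 0.0, "tz": 0.0, "rx": 0.0, "ry": 0.0, "rz": 0.0}
    - {"tx": 10.0, "ty": 0.0, "tz": 0.0, "rx": 0.0, "ry": 0.0, "rz": 0.0}
    - {"tx": 14.0, "ty": 0.0, "tz": 0.0, "rx": 0.0, "ry": 0.0, "rz": 0.0}
    - {"tx": 17.0, "ty": 0.0, "tz": 0.0, "rx": 0.0, "ry": 0.0, "rz": 0.0}
    - {"tx": 18.5, "ty": 0.0, "tz": 0.0, "rx": 0.0, "ry": 0.0, "rz": 0.0}
    - {"tx": 18.5, "ty": 0.0, "tz": 0.0, "rx": 0.0, "ry": 0.0, "rz": 0.0}
    - {"tx": 18.5, "ty": 0.0, "tz": 0.0, "rx": 0.0, "ry": 0.0, "rz": 0.0}

```text
clock: 3.3
tcp_pos: [556.7, 135.4, 17.7]
eef_rot: [[0.002, 0.992, -0.125], [0.0, -0.125, -0.992], [-1.0, 0.002, -0.001]]
force: [0.0, 0.7, -0.0]
grip_width: 42.7
```

```bash
cat > look.py <<'E'
import sys
from h import *
t=sys.argv[1]
for n,(a,b,c_,d),k in(("top",(150,320,200,460),2.3),("scene",(150,330,210,430),2.7)):
    c=read_camera(n); im=cv2.cvtColor(c["color"],cv2.COLOR_RGB2BGR)
    cv2.imwrite(f"pics/{n}_{t}_full.png",im)
    cv2.imwrite(f"pics/{n}_{t}.png",cv2.resize(im[a:b,c_:d],None,fx=3.0,fy=3.0,interpolation=cv2.INTER_CUBIC))
s=state();print(s["clock"],np.round(s["tcp_pos"],1),np.round(s["force"],2))
E
python3 look.py 1
```

```text
3.4 [557.  135.3  18.1] [0.16 0.78 0.19]
```

View pics/top_1.png

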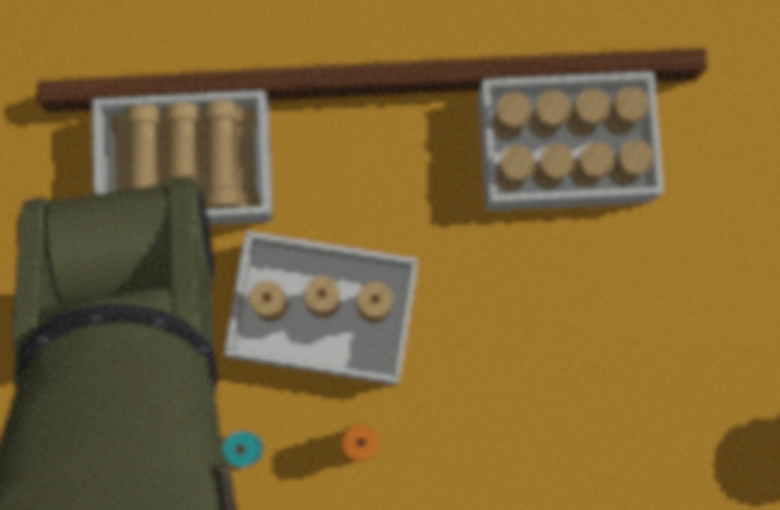

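View pics/scene_1.png

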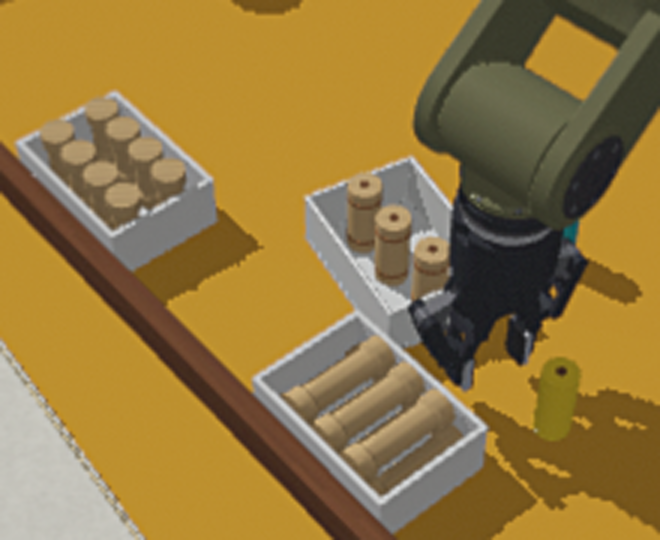

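>>> step_arm:
  deltas:
    - {"tx": 0.0, "ty": -0.5, "tz": 0.6, "rx": 0.0, "ry": 0.0, "rz": 0.0}
    - {"tx": 0.0, "ty": -1.0, "tz": 1.2, "rx": 0.0, "ry": 0.0, "rz": 0.0}
    - {"tx": 0.0, "ty": -1.0, "tz": 1.8, "rx": 0.0, "ry": 0.0, "rz": 0.0}
    - {"tx": 0.0, "ty": -1.0, "tz": 2.3, "rx": 0.0, "ry": 0.0, "rz": 0.0}
    - {"tx": 0.0, "ty": -1.0, "tz": 2.7, "rx": 0.0, "ry": 0.0, "rz": 0.0}
    - {"tx": 0.0, "ty": -1.0, "tz": 3.0, "rx": 0.0, "ry": 0.0, "rz": 0.0}
    - {"tx": 0.0, "ty": -1.0, "tz": 3.2, "rx": 0.0, "ry": 0.0, "rz": 0.0}
    - {"tx": 0.0, "ty": -1.0, "tz": 3.4, "rx": 0.0, "ry": 0.0, "rz": 0.0}
    - {"tx": 0.0, "ty": -1.0, "tz": 3.6, "rx": 0.0, "ry": 0.0, "rz": 0.0}
    - {"tx": 0.0, "ty": -1.0, "tz": 3.8, "rx": 0.0, "ry": 0.0, "rz": 0.0}
    - {"tx": 0.0, "ty": -1.0, "tz": 4.0, "rx": 0.0, "ry": 0.0, "rz": 0.0}

```text
clock: 4.5
tcp_pos: [541.1, 96.5, 16.3]
eef_rot: [[0.0, 0.992, -0.126], [0.0, -0.126, -0.992], [-1.0, 0.0, -0.0]]
force: [0.9, -0.2, 0.6]
grip_width: 42.7
```

```bash
python3 look.py 2
```

```text
4.6 [541.   96.4  16.3] [ 0.15 -0.68 -1.37]
```

View pics/scene_2.png

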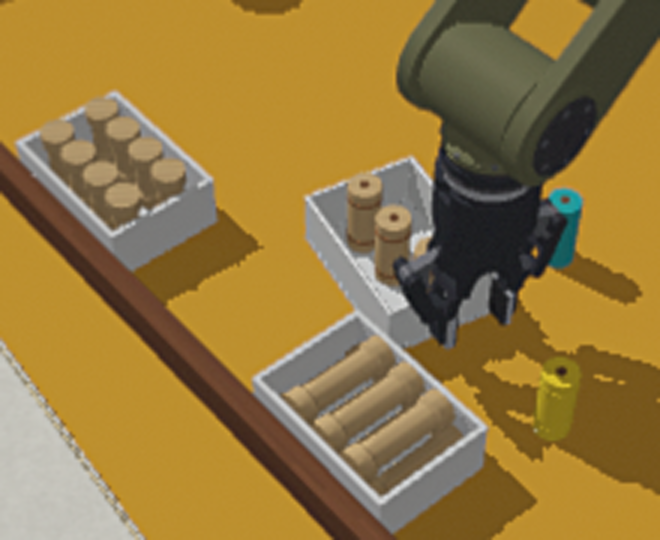

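>>> step_arm:
  deltas:
    - {"tx": 0.0, "ty": 0.0, "tz": 0.1, "rx": 0.0, "ry": 0.0, "rz": 0.0}
    - {"tx": 0.0, "ty": 0.0, "tz": 0.2, "rx": 0.0, "ry": 0.0, "rz": 0.0}
    - {"tx": 0.0, "ty": 0.0, "tz": 0.3, "rx": 0.0, "ry": 0.0, "rz": 0.0}
    - {"tx": 0.0, "ty": 0.0, "tz": 0.4, "rx": 0.0, "ry": 0.0, "rz": 0.0}
    - {"tx": 0.0, "ty": 0.0, "tz": 0.5, "rx": 0.0, "ry": 0.0, "rz": 0.0}
    - {"tx": 0.0, "ty": 0.0, "tz": 0.6, "rx": 0.0, "ry": 0.0, "rz": 0.0}

```text
clock: 5.2
tcp_pos: [540.3, 90.6, 16.3]
eef_rot: [[-0.0, 0.992, -0.126], [-0.0, -0.126, -0.992], [-1.0, -0.0, 0.0]]
force: [0.4, -0.8, 0.1]
grip_width: 42.9
```

```bash
python3 -c "
from h import *
s=state();print(np.round(s['force'],2),np.round(s['tcp_pos'],1))"
```

```text
[ 0.42 -0.79  0.14] [540.3  90.6  16.3]
```

>>> step_arm:
  deltas:
    - {"tx": 0.0, "ty": 0.0, "tz": 0.1, "rx": 0.0, "ry": 0.0, "rz": 0.0}
    - {"tx": 0.0, "ty": 0.0, "tz": 0.2, "rx": 0.0, "ry": 0.0, "rz": 0.0}
    - {"tx": 0.0, "ty": 0.0, "tz": 0.3, "rx": 0.0, "ry": 0.0, "rz": 0.0}
    - {"tx": 0.0, "ty": 0.0, "tz": 0.4, "rx": 0.0, "ry": 0.0, "rz": 0.0}
    - {"tx": 0.0, "ty": 0.0, "tz": 0.5, "rx": 0.0, "ry": 0.0, "rz": 0.0}
    - {"tx": 0.0, "ty": 0.0, "tz": 0.6, "rx": 0.0, "ry": 0.0, "rz": 0.0}

```text
clock: 5.8
tcp_pos: [539.6, 84.8, 16.3]
eef_rot: [[0.0, 0.992, -0.125], [0.0, -0.125, -0.992], [-1.0, 0.0, -0.0]]
force: [0.5, 2.8, -0.6]
grip_width: 42.8
```

>>> step_arm:
  deltas:
    - {"tx": 0.0, "ty": 0.01, "tz": 0.12, "rx": -0.005, "ry": 0.0, "rz": 0.0}
    - {"tx": 0.0, "ty": 0.03, "tz": 0.3, "rx": -0.013, "ry": 0.0, "rz": 0.0}
    - {"tx": 0.0, "ty": 0.05, "tz": 0.5, "rx": -0.022, "ry": 0.0, "rz": 0.0}
    - {"tx": 0.0, "ty": 0.07, "tz": 0.7, "rx": -0.03, "ry": 0.0, "rz": 0.0}
    - {"tx": 0.0, "ty": 0.09, "tz": 0.9, "rx": -0.04, "ry": 0.0, "rz": 0.0}
    - {"tx": 0.0, "ty": 0.11, "tz": 1.1, "rx": -0.048, "ry": 0.0, "rz": 0.0}
    - {"tx": 0.0, "ty": 0.13, "tz": 1.3, "rx": -0.057, "ry": 0.0, "rz": 0.0}
    - {"tx": 0.0, "ty": 0.15, "tz": 1.5, "rx": -0.065, "ry": 0.0, "rz": 0.0}
    - {"tx": 0.0, "ty": 0.17, "tz": 1.7, "rx": -0.075, "ry": 0.0, "rz": 0.0}
    - {"tx": 0.0, "ty": 0.19, "tz": 1.9, "rx": -0.083, "ry": 0.0, "rz": 0.0}
    - {"tx": 0.0, "ty": 0.2, "tz": 2.0, "rx": -0.087, "ry": 0.0, "rz": 0.0}

```text
clock: 6.9
tcp_pos: [539.0, 64.4, 16.3]
eef_rot: [[0.0, 0.999, -0.039], [-0.0, -0.039, -0.999], [-1.0, 0.0, 0.0]]
force: [-1.4, 3.4, 0.5]
grip_width: 42.7
```

```bash
python3 look.py 3
```

```text
7.0 [539.1  64.3  16.3] [-0.36  0.29 -0.08]
```

View pics/scene_3.png

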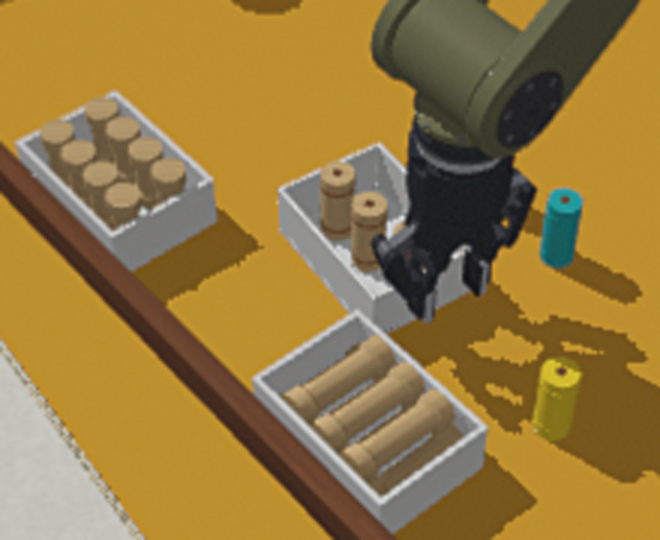

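View pics/top_3.png

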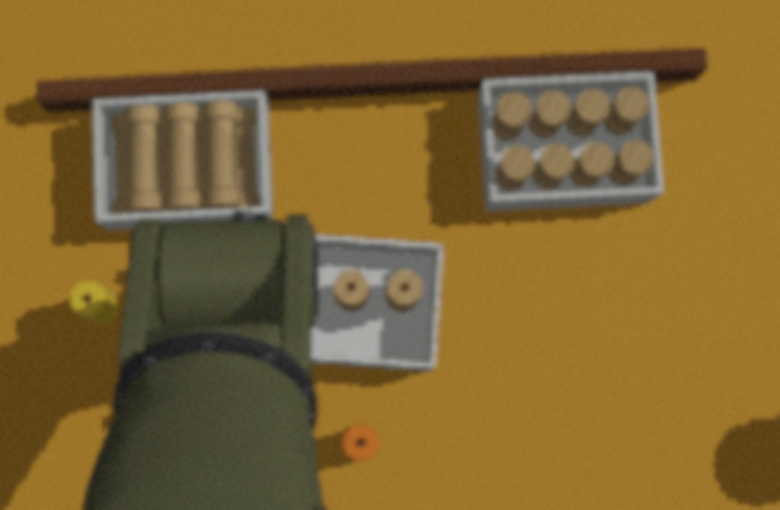

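>>> step_arm:
  deltas:
    - {"tx": 0.0, "ty": 0.01, "tz": 0.1, "rx": -0.005, "ry": 0.0, "rz": 0.0}
    - {"tx": 0.0, "ty": 0.02, "tz": 0.3, "rx": -0.013, "ry": 0.0, "rz": 0.0}
    - {"tx": 0.0, "ty": 0.02, "tz": 0.5, "rx": -0.022, "ry": 0.0, "rz": 0.0}
    - {"tx": 0.0, "ty": 0.02, "tz": 0.7, "rx": -0.03, "ry": 0.0, "rz": 0.0}
    - {"tx": 0.0, "ty": 0.02, "tz": 0.9, "rx": -0.04, "ry": 0.0, "rz": 0.0}
    - {"tx": 0.0, "ty": 0.02, "tz": 1.1, "rx": -0.048, "ry": 0.0, "rz": 0.0}
    - {"tx": 0.0, "ty": 0.02, "tz": 1.3, "rx": -0.057, "ry": 0.0, "rz": 0.0}
    - {"tx": 0.0, "ty": 0.02, "tz": 1.5, "rx": -0.065, "ry": 0.0, "rz": 0.0}
    - {"tx": 0.0, "ty": 0.02, "tz": 1.7, "rx": -0.075, "ry": 0.0, "rz": 0.0}
    - {"tx": 0.0, "ty": 0.02, "tz": 1.9, "rx": -0.083, "ry": 0.0, "rz": 0.0}
    - {"tx": 0.0, "ty": 0.02, "tz": 2.1, "rx": -0.092, "ry": 0.0, "rz": 0.0}
    - {"tx": 0.0, "ty": 0.02, "tz": 2.3, "rx": -0.1, "ry": 0.0, "rz": 0.0}
    - {"tx": 0.0, "ty": 0.02, "tz": 2.5, "rx": -0.108, "ry": 0.0, "rz": 0.0}
    - {"tx": 0.0, "ty": 0.02, "tz": 2.6, "rx": -0.115, "ry": 0.0, "rz": 0.0}

```text
clock: 8.4
tcp_pos: [538.2, 38.4, 16.3]
eef_rot: [[0.0, 0.997, 0.076], [-0.0, 0.076, -0.997], [-1.0, 0.0, 0.0]]
force: [-0.5, 3.4, 0.3]
grip_width: 42.8
```

```bash
python3 look.py 4
```

```text
8.5 [538.3  38.3  16.3] [-0.15 -0.57 -0.66]
```

View pics/top_4.png

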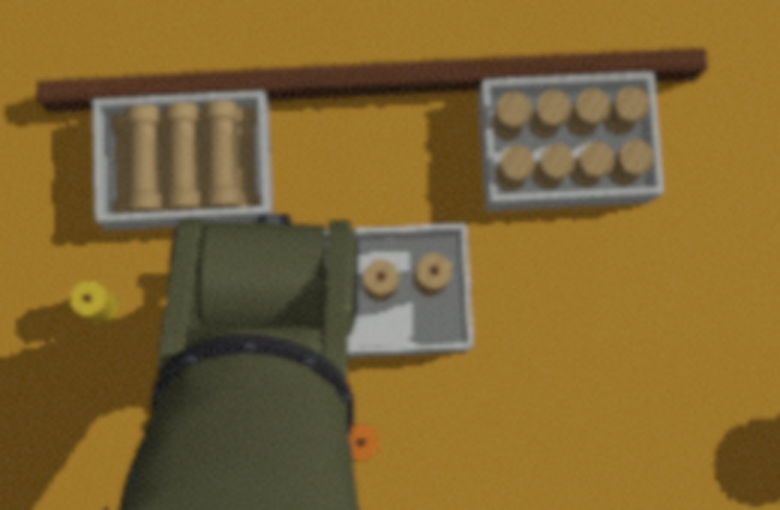

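>>> step_arm:
  deltas:
    - {"tx": 0.0, "ty": 0.0, "tz": -0.5, "rx": 0.0, "ry": 0.0, "rz": 0.0}
    - {"tx": 0.0, "ty": 0.0, "tz": -1.5, "rx": 0.0, "ry": 0.0, "rz": 0.0}
    - {"tx": 0.0, "ty": 0.0, "tz": -3.0, "rx": 0.0, "ry": 0.0, "rz": 0.0}
    - {"tx": -2.0, "ty": 0.0, "tz": -3.0, "rx": 0.0, "ry": 0.0, "rz": 0.0}
    - {"tx": -5.0, "ty": 0.0, "tz": -3.0, "rx": 0.0, "ry": 0.0, "rz": 0.0}
    - {"tx": -10.0, "ty": 0.0, "tz": -3.0, "rx": 0.0, "ry": 0.0, "rz": 0.0}
    - {"tx": -13.0, "ty": 0.0, "tz": -3.0, "rx": 0.0, "ry": 0.0, "rz": 0.0}
    - {"tx": -14.0, "ty": 0.0, "tz": -3.0, "rx": 0.0, "ry": 0.0, "rz": 0.0}
    - {"tx": -14.0, "ty": 0.0, "tz": -3.0, "rx": 0.0, "ry": 0.0, "rz": 0.0}

```text
clock: 9.4
tcp_pos: [536.3, 69.4, 157.3]
eef_rot: [[0.002, 0.997, 0.077], [0.0, 0.077, -0.997], [-1.0, 0.002, 0.0]]
force: [-0.7, -0.6, -0.3]
grip_width: 42.8
```

>>> step_arm:
  deltas:
    - {"tx": 0.0, "ty": -3.0, "tz": 2.0, "rx": -0.14, "ry": 0.0, "rz": 0.0}
    - {"tx": 0.0, "ty": -5.5, "tz": 5.0, "rx": -0.28, "ry": 0.0, "rz": 0.0}
    - {"tx": 0.0, "ty": -7.5, "tz": 8.0, "rx": -0.42, "ry": 0.0, "rz": 0.0}
    - {"tx": 0.0, "ty": -7.5, "tz": 11.1, "rx": -0.56, "ry": 0.0, "rz": 0.0}
    - {"tx": 0.0, "ty": -7.5, "tz": 11.1, "rx": -0.7, "ry": 0.0, "rz": 0.0}
    - {"tx": 0.0, "ty": -7.5, "tz": 11.1, "rx": -0.84, "ry": 0.0, "rz": 0.0}
    - {"tx": 0.0, "ty": -7.5, "tz": 11.1, "rx": -0.98, "ry": 0.0, "rz": 0.0}
    - {"tx": 0.0, "ty": -7.5, "tz": 11.1, "rx": -1.12, "ry": 0.0, "rz": 0.0}
    - {"tx": 0.0, "ty": -7.5, "tz": 11.1, "rx": -1.26, "ry": 0.0, "rz": 0.0}
    - {"tx": 0.0, "ty": -7.5, "tz": 11.1, "rx": -1.4, "ry": 0.0, "rz": 0.0}
    - {"tx": 0.0, "ty": -7.5, "tz": 11.1, "rx": -1.5, "ry": 0.0, "rz": 0.0}
    - {"tx": 0.0, "ty": -7.5, "tz": 11.1, "rx": -1.57, "ry": 0.0, "rz": 0.0}
    - {"tx": 0.0, "ty": -7.5, "tz": 11.1, "rx": -1.57, "ry": 0.0, "rz": 0.0}
    - {"tx": 0.0, "ty": -7.5, "tz": 11.1, "rx": -1.57, "ry": 0.0, "rz": 0.0}
  grip: 0.9

```text
clock: 10.8
tcp_pos: [469.2, -47.5, 155.2]
eef_rot: [[-0.002, -0.073, 0.997], [0.0, 0.997, 0.073], [-1.0, 0.0, -0.002]]
force: [0.9, -0.2, -0.7]
grip_width: 77.0
```

```bash
python3 look.py 5
```

```text
10.9 [469.4 -47.6 155.6] [-0.43 -0.1  -0.18]
```

View pics/top_5.png

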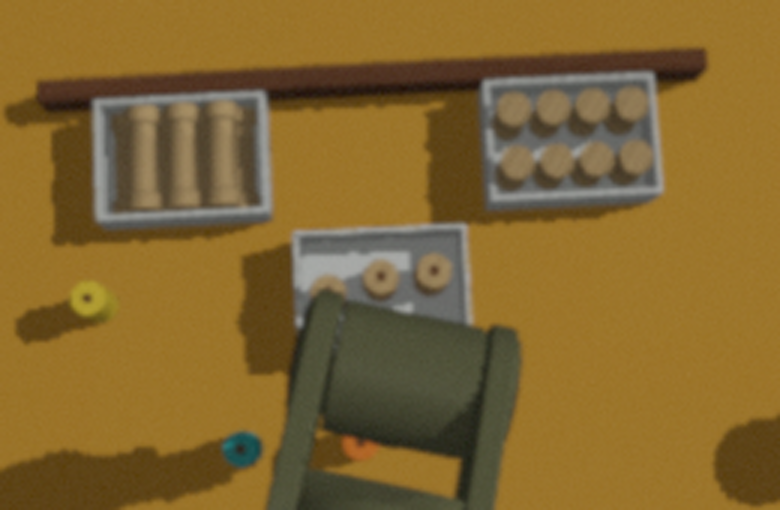

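View pics/scene_5.png

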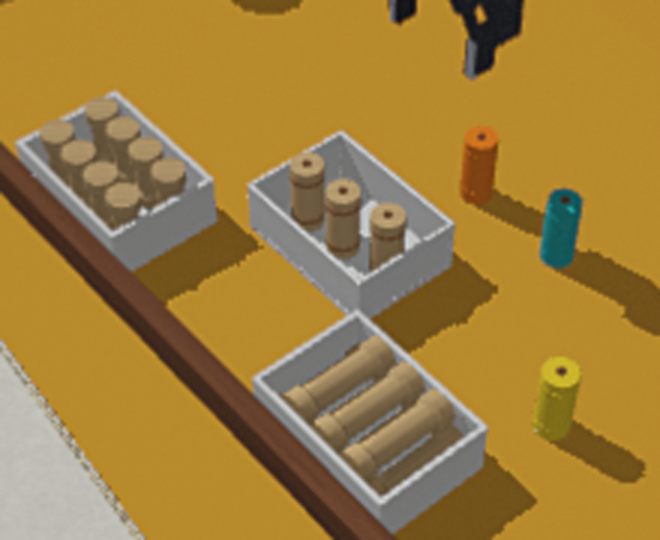

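Run:
```python
from meas import *
ct=read_camera("top");cs=read_camera("scene")
T=lambda u,v:(u/3+200,v/3+150); S=lambda u,v:(u/3+210,v/3+150)
def fit(c,px,idx):
    f=lambda x:np.array([np.subtract(proj(c,p),q) for p,q in zip(box(*x,50)[idx],px)]).ravel()
    return least_squares(f,[600,0,0]).x
def rel(b,L,R):
    m=(L+R)/2; a=m[2]; d=b[:2]-m[:2]; return np.round([d[0]*np.cos(a)+d[1]*np.sin(a)-63,-d[0]*np.sin(a)+d[1]*np.cos(a),b[2]-a],3)
b=fit(ct,[T(293,233),T(467,225)],[0,1]); print(b,rel(b,np.array([660.58,124.1,.073]),np.array([685.5,-192.8,.076])))
b=fit(cs,[S(362,284),S(249,186),S(341,132),S(453,226)],[0,1,2,3]); print(b,rel(b,np.array([661.48,129.6,.072]),np.array([686.4,-188.1,.077])))
for n,c in(("top",ct),("scene",cs)):
  print([(np.round(onz(c,r["xy"][0]*640,r["xy"][1]*480,0)[:2]),r["p"]) for r in pinpoint(n,"bin")])
```

```text
[ 5.55620310e+02 -4.20591191e+01  7.39845151e-02] [-1.80668e+02  1.05200e+00 -1.00000e-03]
[ 5.58134407e+02 -3.50690664e+01  7.86791886e-02] [-1.78917e+02  2.81700e+00  4.00000e-03]
[(array([552., -37.]), 0.95)]
[(array([557., -37.]), 0.88)]
```

>>> step_arm:
  deltas:
    - {"tx": 4.0, "ty": 0.0, "tz": 0.0, "rx": 0.0, "ry": 0.0, "rz": 0.0}
    - {"tx": 8.0, "ty": 0.0, "tz": 0.0, "rx": 0.0, "ry": 0.0, "rz": 0.0}
    - {"tx": 11.0, "ty": 0.0, "tz": 0.0, "rx": 0.0, "ry": 0.0, "rz": 0.0}
    - {"tx": 13.5, "ty": 0.0, "tz": 0.0, "rx": 0.0, "ry": 0.0, "rz": 0.0}
    - {"tx": 14.7, "ty": 0.0, "tz": 0.0, "rx": 0.0, "ry": 0.0, "rz": 0.0}
    - {"tx": 14.7, "ty": 0.0, "tz": 0.0, "rx": 0.0, "ry": 0.0, "rz": 0.0}
    - {"tx": 14.7, "ty": 0.0, "tz": 0.0, "rx": 0.0, "ry": 0.0, "rz": 0.0}

```text
clock: 11.8
tcp_pos: [470.1, -47.9, 10.2]
eef_rot: [[0.001, -0.075, 0.997], [-0.0, 0.997, 0.075], [-1.0, -0.0, 0.001]]
force: [1.1, 0.3, -0.3]
grip_width: 77.0
```

```bash
python3 look.py 6
```

```text
11.9 [470.4 -47.9  10.5] [-0.22 -0.36  0.14]
```

View pics/scene_6.png

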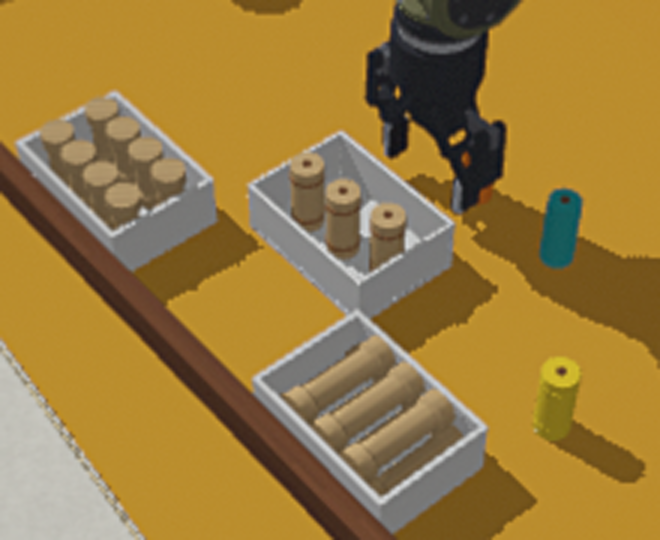

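Clear of everything, and the orange decoy sits between and behind the fingers. I'll approach slowly.

>>> step_arm:
  deltas:
    - {"tx": 0.0, "ty": 0.0, "tz": 0.4, "rx": 0.0, "ry": 0.0, "rz": 0.0}
    - {"tx": 0.0, "ty": 0.0, "tz": 0.9, "rx": 0.0, "ry": 0.0, "rz": 0.0}
    - {"tx": 0.0, "ty": 0.0, "tz": 1.3, "rx": 0.0, "ry": 0.0, "rz": 0.0}
    - {"tx": 0.0, "ty": 0.0, "tz": 1.6, "rx": 0.0, "ry": 0.0, "rz": 0.0}
    - {"tx": 0.0, "ty": 0.0, "tz": 1.8, "rx": 0.0, "ry": 0.0, "rz": 0.0}
    - {"tx": 0.0, "ty": 0.0, "tz": 1.9, "rx": 0.0, "ry": 0.0, "rz": 0.0}
    - {"tx": 0.0, "ty": 0.0, "tz": 2.0, "rx": 0.0, "ry": 0.0, "rz": 0.0}
    - {"tx": 0.0, "ty": 0.0, "tz": 2.1, "rx": 0.0, "ry": 0.0, "rz": 0.0}
    - {"tx": 0.0, "ty": 0.0, "tz": 2.2, "rx": 0.0, "ry": 0.0, "rz": 0.0}
    - {"tx": 0.0, "ty": 0.0, "tz": 2.3, "rx": 0.0, "ry": 0.0, "rz": 0.0}
    - {"tx": 0.0, "ty": 0.0, "tz": 2.4, "rx": 0.0, "ry": 0.0, "rz": 0.0}
    - {"tx": 0.0, "ty": 0.0, "tz": 2.5, "rx": 0.0, "ry": 0.0, "rz": 0.0}

```text
clock: 13.1
tcp_pos: [494.6, -45.9, 9.3]
eef_rot: [[0.0, -0.075, 0.997], [-0.0, 0.997, 0.075], [-1.0, -0.0, 0.0]]
force: [-0.5, -0.5, -0.1]
grip_width: 76.8
```

>>> step_arm:
  deltas:
    - {"tx": 0.0, "ty": 0.0, "tz": 0.1, "rx": 0.0, "ry": 0.0, "rz": 0.0}
    - {"tx": 0.0, "ty": 0.0, "tz": 0.2, "rx": 0.0, "ry": 0.0, "rz": 0.0}
    - {"tx": 0.0, "ty": 0.0, "tz": 0.3, "rx": 0.0, "ry": 0.0, "rz": 0.0}
    - {"tx": 0.0, "ty": 0.0, "tz": 0.4, "rx": 0.0, "ry": 0.0, "rz": 0.0}
    - {"tx": 0.0, "ty": 0.0, "tz": 0.5, "rx": 0.0, "ry": 0.0, "rz": 0.0}

```text
clock: 13.6
tcp_pos: [498.9, -45.6, 9.2]
eef_rot: [[-0.002, -0.075, 0.997], [0.0, 0.997, 0.075], [-1.0, 0.0, -0.002]]
force: [-6.5, -0.4, 4.4]
grip_width: 76.7
```

>>> step_arm:
  deltas:
    - {"tx": 0.0, "ty": 0.0, "tz": 0.1, "rx": 0.0, "ry": 0.0, "rz": 0.0}
    - {"tx": 0.0, "ty": 0.0, "tz": 0.2, "rx": 0.0, "ry": 0.0, "rz": 0.0}
    - {"tx": 0.0, "ty": 0.0, "tz": 0.35, "rx": 0.0, "ry": 0.0, "rz": 0.0}
    - {"tx": 0.0, "ty": 0.0, "tz": 0.5, "rx": 0.0, "ry": 0.0, "rz": 0.0}
    - {"tx": 0.0, "ty": 0.0, "tz": 0.65, "rx": 0.0, "ry": 0.0, "rz": 0.0}
    - {"tx": 0.0, "ty": 0.0, "tz": 0.8, "rx": 0.0, "ry": 0.0, "rz": 0.0}

```text
clock: 14.2
tcp_pos: [506.9, -44.9, 9.2]
eef_rot: [[-0.002, -0.075, 0.997], [0.0, 0.997, 0.075], [-1.0, 0.0, -0.002]]
force: [-5.5, -1.2, 4.7]
grip_width: 76.6
```

```bash
python3 look.py 7
```

```text
14.3 [507.1 -44.9   9.2] [-3.84  0.08  2.73]
```

View pics/scene_7.png

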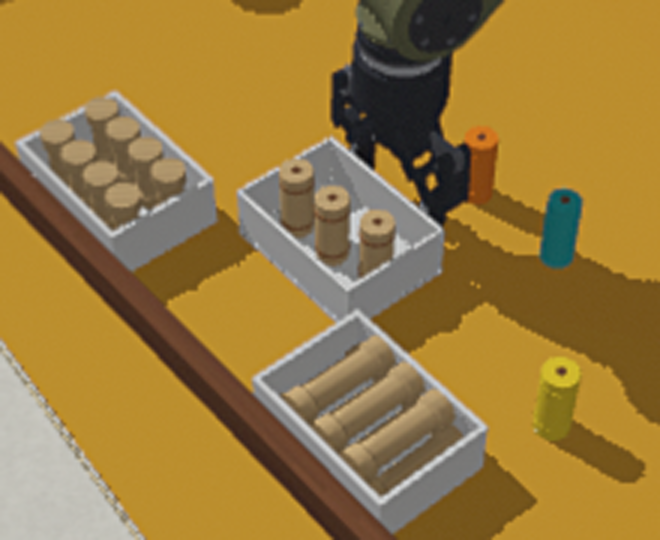

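>>> step_arm:
  deltas:
    - {"tx": 0.0, "ty": 0.0, "tz": 0.1, "rx": 0.0, "ry": 0.0, "rz": 0.0}
    - {"tx": 0.0, "ty": 0.0, "tz": 0.3, "rx": 0.0, "ry": 0.0, "rz": 0.0}
    - {"tx": 0.0, "ty": 0.0, "tz": 0.5, "rx": 0.0, "ry": 0.0, "rz": 0.0}
    - {"tx": 0.0, "ty": 0.0, "tz": 0.8, "rx": 0.0, "ry": 0.0, "rz": 0.0}
    - {"tx": 0.0, "ty": 0.0, "tz": 1.1, "rx": 0.0, "ry": 0.0, "rz": 0.0}
    - {"tx": 0.0, "ty": 0.0, "tz": 1.4, "rx": 0.0, "ry": 0.0, "rz": 0.0}
    - {"tx": 0.0, "ty": 0.0, "tz": 1.7, "rx": 0.0, "ry": 0.0, "rz": 0.0}
    - {"tx": 0.0, "ty": 0.0, "tz": 2.0, "rx": 0.0, "ry": 0.0, "rz": 0.0}
    - {"tx": 0.0, "ty": 0.0, "tz": 2.3, "rx": 0.0, "ry": 0.0, "rz": 0.0}
    - {"tx": 0.0, "ty": 0.0, "tz": 2.6, "rx": 0.0, "ry": 0.0, "rz": 0.0}
    - {"tx": 0.0, "ty": 0.0, "tz": 2.9, "rx": 0.0, "ry": 0.0, "rz": 0.0}
    - {"tx": 0.0, "ty": 0.0, "tz": 3.2, "rx": 0.0, "ry": 0.0, "rz": 0.0}
    - {"tx": 0.0, "ty": 0.0, "tz": 3.5, "rx": 0.0, "ry": 0.0, "rz": 0.0}
    - {"tx": 0.0, "ty": 0.0, "tz": 3.8, "rx": 0.0, "ry": 0.0, "rz": 0.0}
    - {"tx": 0.0, "ty": 0.0, "tz": 4.0, "rx": 0.0, "ry": 0.0, "rz": 0.0}

```text
clock: 15.8
tcp_pos: [547.1, -41.9, 9.2]
eef_rot: [[-0.001, -0.075, 0.997], [0.0, 0.997, 0.075], [-1.0, 0.0, -0.001]]
force: [-5.5, -0.5, 4.1]
grip_width: 77.3
```

```bash
python3 look.py 8
```

```text
15.9 [547.3 -41.9   9.2] [-1.24  0.56  1.36]
```

View pics/scene_8.png

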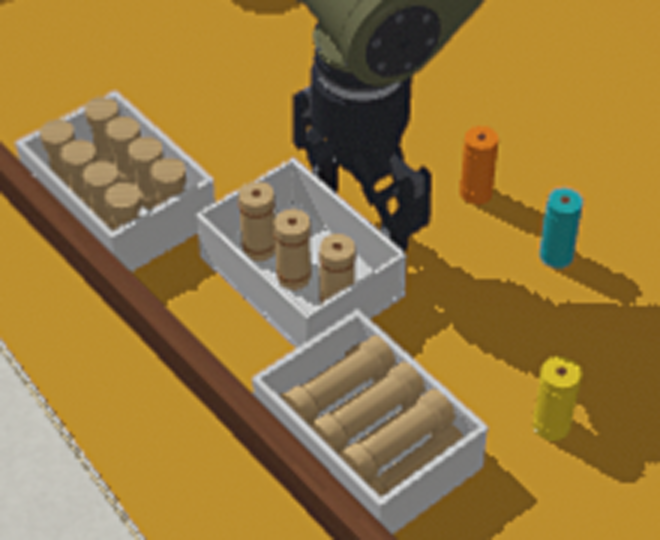

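View pics/top_8.png

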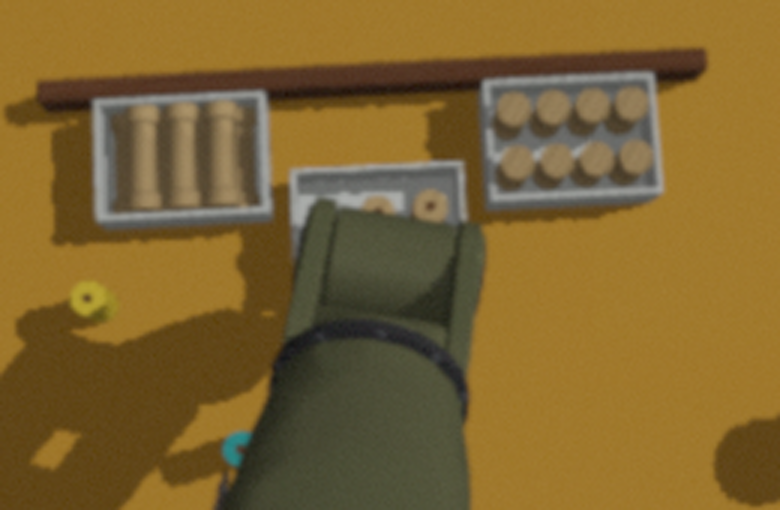

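>>> step_arm:
  deltas:
    - {"tx": 0.0, "ty": 0.0, "tz": 0.1, "rx": 0.0, "ry": 0.0, "rz": 0.0}
    - {"tx": 0.0, "ty": 0.0, "tz": 0.3, "rx": 0.0, "ry": 0.0, "rz": 0.0}
    - {"tx": 0.0, "ty": 0.0, "tz": 0.5, "rx": 0.0, "ry": 0.0, "rz": 0.0}
    - {"tx": 0.0, "ty": 0.0, "tz": 0.8, "rx": 0.0, "ry": 0.0, "rz": 0.0}
    - {"tx": 0.0, "ty": 0.0, "tz": 1.1, "rx": 0.0, "ry": 0.0, "rz": 0.0}
    - {"tx": 0.0, "ty": 0.0, "tz": 1.4, "rx": 0.0, "ry": 0.0, "rz": 0.0}
    - {"tx": 0.0, "ty": 0.0, "tz": 1.7, "rx": 0.0, "ry": 0.0, "rz": 0.0}
    - {"tx": 0.0, "ty": 0.0, "tz": 2.0, "rx": 0.0, "ry": 0.0, "rz": 0.0}
    - {"tx": 0.0, "ty": 0.0, "tz": 2.3, "rx": 0.0, "ry": 0.0, "rz": 0.0}
    - {"tx": 0.0, "ty": 0.0, "tz": 2.6, "rx": 0.0, "ry": 0.0, "rz": 0.0}
    - {"tx": 0.0, "ty": 0.0, "tz": 2.9, "rx": 0.0, "ry": 0.0, "rz": 0.0}
    - {"tx": 0.0, "ty": 0.0, "tz": 3.2, "rx": 0.0, "ry": 0.0, "rz": 0.0}
    - {"tx": 0.0, "ty": 0.0, "tz": 3.5, "rx": 0.0, "ry": 0.0, "rz": 0.0}
    - {"tx": 0.0, "ty": 0.0, "tz": 3.8, "rx": 0.0, "ry": 0.0, "rz": 0.0}
    - {"tx": 0.0, "ty": 0.0, "tz": 4.1, "rx": 0.0, "ry": 0.0, "rz": 0.0}
    - {"tx": 0.0, "ty": 0.0, "tz": 4.35, "rx": 0.0, "ry": 0.0, "rz": 0.0}
    - {"tx": 0.0, "ty": 0.0, "tz": 4.5, "rx": 0.0, "ry": 0.0, "rz": 0.0}

```text
clock: 17.6
tcp_pos: [592.0, -38.6, 9.2]
eef_rot: [[-0.001, -0.075, 0.997], [0.0, 0.997, 0.075], [-1.0, 0.0, -0.001]]
force: [-5.4, -0.5, 3.6]
grip_width: 76.3
```

```bash
python3 look.py 9
```

```text
17.7 [592.2 -38.6   9.2] [-2.01  0.04  0.94]
```

View pics/scene_9.png

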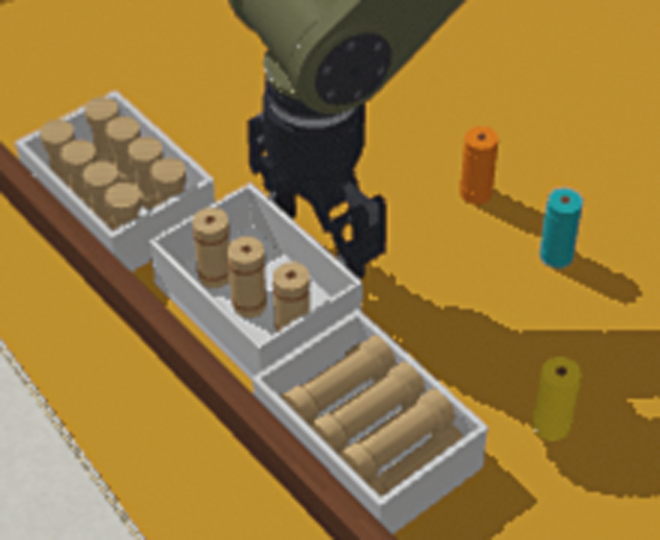

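View pics/top_9.png

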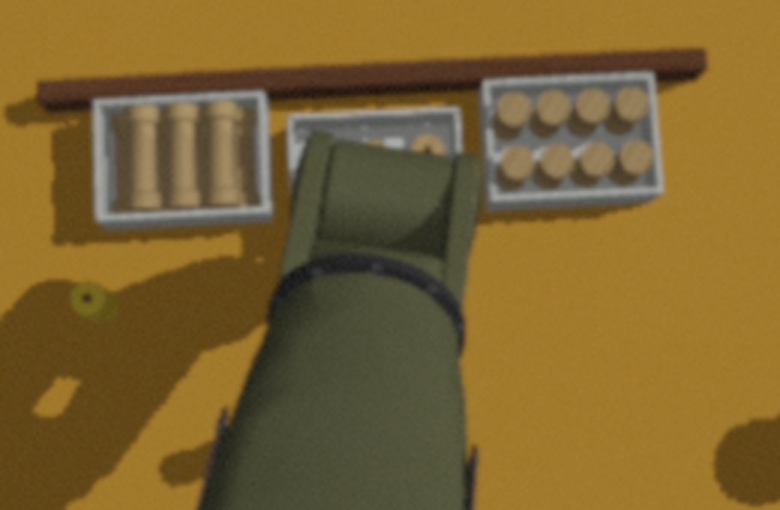

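>>> step_arm:
  deltas:
    - {"tx": 0.0, "ty": 0.0, "tz": 0.1, "rx": 0.0, "ry": 0.0, "rz": 0.0}
    - {"tx": 0.0, "ty": 0.0, "tz": 0.25, "rx": 0.0, "ry": 0.0, "rz": 0.0}
    - {"tx": 0.0, "ty": 0.0, "tz": 0.45, "rx": 0.0, "ry": 0.0, "rz": 0.0}
    - {"tx": 0.0, "ty": 0.0, "tz": 0.65, "rx": 0.0, "ry": 0.0, "rz": 0.0}
    - {"tx": 0.0, "ty": 0.0, "tz": 0.85, "rx": 0.0, "ry": 0.0, "rz": 0.0}
    - {"tx": 0.0, "ty": 0.0, "tz": 1.05, "rx": 0.0, "ry": 0.0, "rz": 0.0}
    - {"tx": 0.0, "ty": 0.0, "tz": 1.25, "rx": 0.0, "ry": 0.0, "rz": 0.0}
    - {"tx": 0.0, "ty": 0.0, "tz": 1.4, "rx": 0.0, "ry": 0.0, "rz": 0.0}
    - {"tx": 0.0, "ty": 0.0, "tz": 1.55, "rx": 0.0, "ry": 0.0, "rz": 0.0}
    - {"tx": 0.0, "ty": 0.0, "tz": 1.65, "rx": 0.0, "ry": 0.0, "rz": 0.0}
    - {"tx": 0.0, "ty": 0.0, "tz": 1.75, "rx": 0.0, "ry": 0.0, "rz": 0.0}

```text
clock: 18.8
tcp_pos: [609.7, -37.2, 9.2]
eef_rot: [[-0.0, -0.075, 0.997], [0.0, 0.997, 0.075], [-1.0, 0.0, -0.0]]
force: [-3.7, -0.5, 0.2]
grip_width: 77.2
```

```bash
python3 look.py 10
```

```text
18.9 [609.9 -37.2   9.2] [-1.13  0.05 -1.28]
```

View pics/scene_10.png

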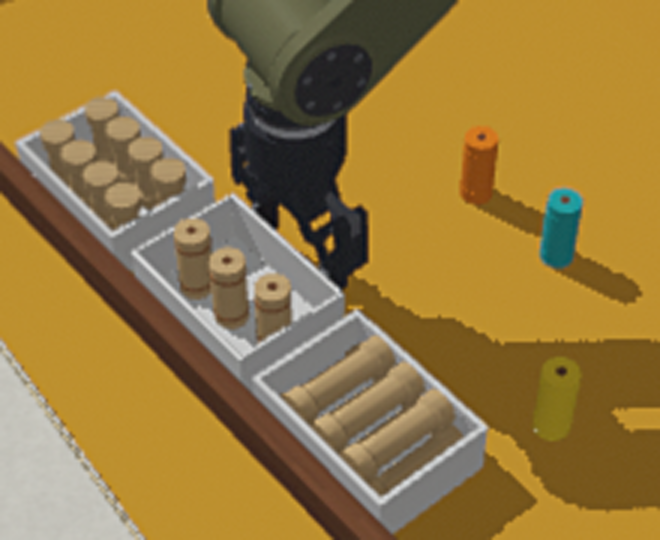

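View pics/top_10.png

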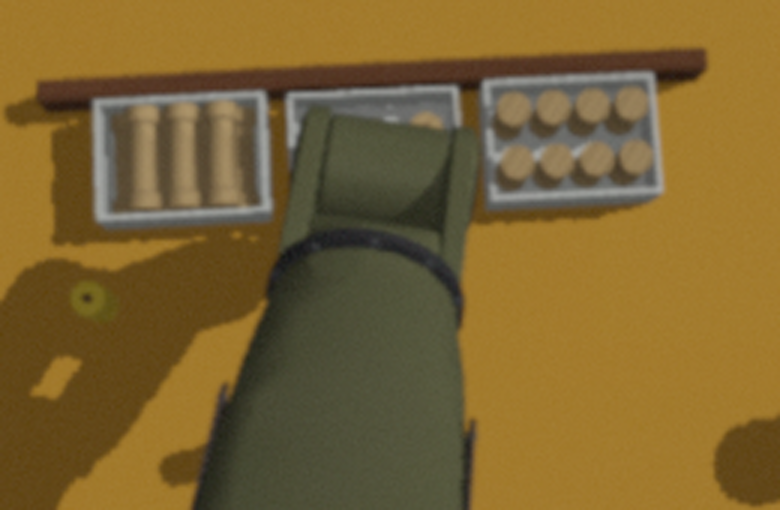

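>>> step_arm:
  deltas:
    - {"tx": 0.0, "ty": 0.0, "tz": -0.2, "rx": 0.0, "ry": 0.0, "rz": 0.0}
    - {"tx": 0.0, "ty": 0.0, "tz": -0.8, "rx": 0.0, "ry": 0.0, "rz": 0.0}
    - {"tx": 0.0, "ty": 0.0, "tz": -2.0, "rx": 0.0, "ry": 0.0, "rz": 0.0}
    - {"tx": 0.0, "ty": 0.0, "tz": -4.0, "rx": 0.0, "ry": 0.0, "rz": 0.0}
    - {"tx": -3.0, "ty": 0.0, "tz": -5.0, "rx": 0.0, "ry": 0.0, "rz": 0.0}
    - {"tx": -7.0, "ty": 0.0, "tz": -6.0, "rx": 0.0, "ry": 0.0, "rz": 0.0}
    - {"tx": -11.0, "ty": 0.0, "tz": -8.0, "rx": 0.0, "ry": 0.0, "rz": 0.0}
    - {"tx": -14.0, "ty": 0.0, "tz": -11.0, "rx": 0.0, "ry": 0.0, "rz": 0.0}
    - {"tx": -16.0, "ty": 0.0, "tz": -15.0, "rx": 0.0, "ry": 0.0, "rz": 0.0}
    - {"tx": -17.0, "ty": 0.0, "tz": -19.0, "rx": 0.0, "ry": 0.0, "rz": 0.0}
    - {"tx": -17.0, "ty": 0.0, "tz": -22.0, "rx": 0.0, "ry": 0.0, "rz": 0.0}
    - {"tx": -17.0, "ty": 0.0, "tz": -22.0, "rx": 0.0, "ry": 0.0, "rz": 0.0}
    - {"tx": -17.0, "ty": 0.0, "tz": -22.0, "rx": 0.0, "ry": 0.0, "rz": 0.0}

```text
clock: 20.2
tcp_pos: [390.3, -53.9, 179.8]
eef_rot: [[0.002, -0.075, 0.997], [-0.0, 0.997, 0.075], [-1.0, -0.001, 0.002]]
force: [1.6, -0.2, 0.2]
grip_width: 77.1
```

```bash
python3 look.py 11
```

```text
20.3 [390.8 -53.8 179.4] [-0.19 -0.05 -0.54]
```

View pics/scene_11.png

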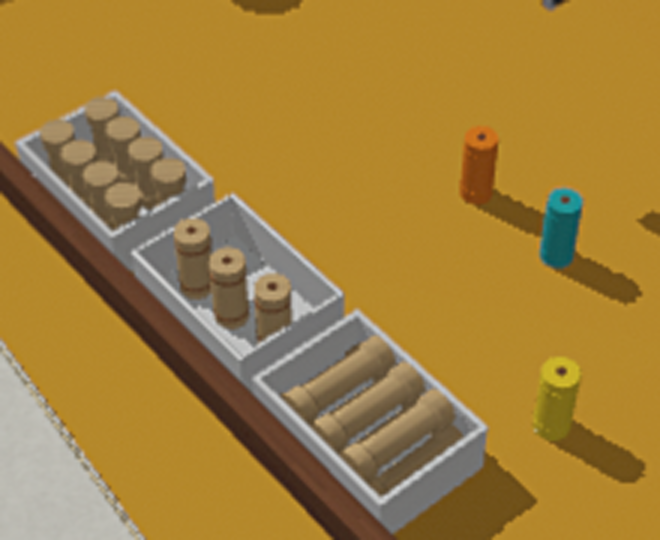

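View pics/top_11.png

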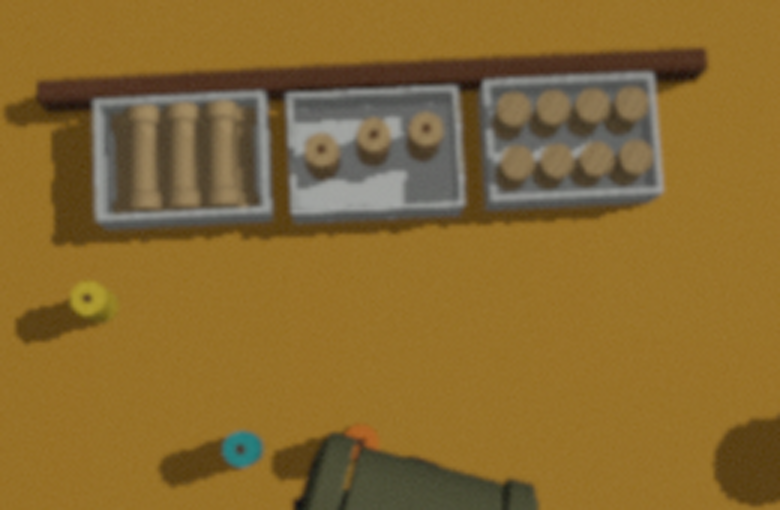

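The bin is in place with its cores upright. One numeric check before I hand in.

Run:
```python
from meas import *
ct=read_camera("top");cs=read_camera("scene")
T=lambda u,v:(u/3+200,v/3+150); S=lambda u,v:(u/3+210,v/3+150)
def fit(c,px):
    f=lambda x:np.array([np.subtract(proj(c,p),q) for p,q in zip(box(*x,50),px)]).ravel()
    return least_squares(f,[600,0,0]).x
def rel(b,L,R):
    m=(L+R)/2; a=m[2]; d=b[:2]-m[:2]; return np.round([d[0]*np.cos(a)+d[1]*np.sin(a)-63,-d[0]*np.sin(a)+d[1]*np.cos(a),b[2]-a],3)
print(rel(fit(ct,[T(286,94),T(459,86),T(465,210),T(290,218)]),np.array([660.58,124.1,.073]),np.array([685.5,-192.8,.076])))
print(rel(fit(cs,[S(244,360),S(132,253),S(232,197),S(343,296)]),np.array([661.48,129.6,.072]),np.array([686.4,-188.1,.077])))
```

```text
[-6.7034e+01  1.9310e+00 -4.0000e-03]
[-6.519e+01  3.084e+00  1.000e-02]
```

```bash
python3 -c "
from cell import *
print(close_job())"
```

```text
the job is handed in; nothing more can be done
None
```

I slid the bin into the empty place and handed the job in at about 20 s; no verdict was reported. I pushed its left side 46 mm to the right while turning it 0.2 rad square. Then I pushed its near face about 113 mm towards the rail with two spread fingers, and backed off.

**Final position:** in the rail frame, both cameras put the bin inside the limits:

| Camera | x (mm) | y (mm) | Yaw off square (rad) |
|---|---|---|---|
| Top | -67.0 | +1.9 | -0.004 |
| Scene | -65.2 | +3.1 | +0.010 |

**Condition:** in the last pictures the three cores were standing and the two neighbouring bins had not visibly moved. The last crops did not cover the jar and cup, but the arm did not go near them after the start. The contact forces read at the end of each move were at most about 8 N, and the robot was clear of everything when I handed in.

**Disagreement:** the two cameras differed by about 5 mm in absolute y. I therefore judged the position relative to the neighbouring bins, where the cameras agree to about 2 mm.

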